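Tap the shelf-bracket boss to the bottom of its hole

TASK

On the bench tapper, first push the work slide with the white shelf bracket fully home under the tap. Then thread its boss by turning the crank half a turn forward (clockwise from above) and a quarter turn back, twice over, stopping for a moment at the end of each stroke; the third time forward keep going, past where you had been, until you feel the tap come up firmly against the bottom of the hole, without forcing it: it breaks if pushed hard there. Leave the crank standing at the bottom, let go, and leave the other things on the counter alone.

Things in the scene. Friction and masses are not known exactly. Their poses are not given: they have to be found in the camera images.
- tapper: Green bench hand-tapper, fixed. Origin on the counter below the spindle axis, z up. Base plate 20 mm high, x -120 to 80, y -255 to 105 mm in its frame; green column 36 x 60 mm at x -90 mm, 139 mm high, carrying a round head (104 mm diameter, top 145 mm high) with a white dial, long marks at the quarter turns, one along +x. The work slide moves along its y.
- spindle_axis (a point): Point on the vertical spindle axis at the dial's surface, 145 mm above the counter.
- work_slide (a joint): Aluminium slide carrying the white bracket with its drilled boss. Position in m: 0 = right out, 0.075 = fully home (boss under the tap, against a solid stop; it goes in towards the tapper's +y). Friction about 3 N; it stays where it is left. Starts 40 to 75 mm out.
- slide_handle (a point): Centre of the black ball (24 mm diameter, 82 mm above the counter) on the slide's upright 14 mm steel handle post, clear from 44 mm up. In the tapper's frame at x = 0, and y = -135 mm when home, up to 75 mm farther out (more -y) at the start.
- crank: Steel crank on the spindle, arm 16 mm wide, its top 168 mm above the counter, reaching 67 mm from the axis; origin on the axis. Its x axis points from the spindle axis to the knob. Sinks 4 mm per turn forward. The tap under it hangs 1 to 2 mm above the boss at the start.
- crank_turn (a joint): Turn of the crank in rad, forward (clockwise from above) positive, several turns possible; 0 at the start, when the arm points along the tapper's +x. It stays where it is left. Light friction, about 1.5 N at the knob; about 4 N while the red pointer is pushed along (fresh thread).
- crank_knob (a point): Middle of the crank's upright black knob, 193 mm above the counter at the start, 55 mm from the spindle axis. The knob is a 24 mm cylinder 46 mm tall (169 to 215 mm) that spins freely on its pin, so fingers holding it can keep their direction while they carry it round in a circle.
- crank_dog (a point): Small dog under the crank arm, 35 mm from the axis, which pushes the red pointer forward.
- pointer: Red pointer on the dial which the crank pushes ahead of it and leaves standing when it turns back: it shows the farthest point that the thread has reached. Origin under the spindle axis, on the counter.
- pointer_turn (a joint): Turn of the red pointer in rad, forward positive: the largest crank turn reached. The hole's bottom is met between 5.15 and 6.05 rad, different each time, not visible. From there the load at the knob rises by about 2 N per mm of knob travel (the tap winds up; it springs back a little when let go). 10 to 18 N at the knob is firm; the tap breaks at about 24 N.
- pointer_tab (a point): Red tab of the pointer, 35 mm from the axis, 154 mm above the counter. 6 mm from the crank dog when they touch.
- plate: White plate, 150 mm diameter, with a croissant on it, about 53 mm high. Loose; leave alone. Origin under its centre.
- oil: Amber oil bottle with a red cap, 48 mm diameter, 130 mm tall. Loose; leave alone. Origin under its centre.
- clip: Steel glass-shelf clip, 50 x 30 x 24 mm. Loose; leave alone. Origin under its centre.
- cup: White cup, 70 mm diameter, 60 mm tall. Loose; leave alone. Origin under its centre.

How it is judged:
By the outcome, as a careful person would: the job done as asked, in the order asked, and still so for the second after the job is handed in, with the robot touching nothing.
It also fails if it takes over 72 s, if anything falls off the work surface, if the arm or the gripper's body presses on something with over 40 N, if the wrist force passes 120 N, or if a joint passes its speed limit or range.

ROBOT

A 6-joint arm with a two-finger parallel gripper is mounted at the origin on the work surface. World frame = base frame: x ahead of the robot, y to its left, z up, the work surface at z = 0. Lengths are in m, angles in rad, forces in N, time in s.
With the tool pointing down it reaches from about 0.3 to 0.825 m from the base axis. Payload 5.4 kg.
Tool frame: the origin (TCP) lies between the finger pads; the fingertips stand 11 mm ahead of it and the grasp point (between the pads) lies 8 mm behind it; z points along the fingers, y is the line along which they close (so a half turn about z gives the same grasp; the last joint's range is limited). The gripper opens to 92 mm and grips with 3 to 60 N. Pads are 20 mm wide; open, the fingers measure 128 mm over their backs; the gripper's body (75 mm by 189 mm) begins 69 mm behind the grasp point.
Start: joints at [1.062, 0.158, 1.597, -0, 1.386, -0.21], TCP at [0.169, 0.55, 0.187] pointing down, gripper open.
Joint ranges: [-2.91, 2.91], [-0.94, 2.29], [0.18, 2.7], [-1.29, 4.43], [0.17, 2.64], [-3, 3]. Speed limits (rad/s): [2.57, 2.57, 3.14, 3.14, 3.14, 3.14].

INTERFACE

Orientations are given as a unit quaternion [x, y, z, w].
In Python, from bench import * gives the robot as it stands.
- The arm moves only by the tool send_rows, never from a script. Its argument "series" is one flat list of numbers, 7 for each row, row after row: the opening, from -1 (shut) to 1 (fully open), then the shift along the world's x, y, z in m, then the turn, a rotation vector about the world's x, y, z in degrees. A call has 1 to 20 rows; each row is the pose to reach, as a shift and turn from the pose commanded when the call began; what a row does not reach only later rows make up. A row lasts 1/12 s, in which the tool goes at most 41.7 mm and 7.16 degrees, less where a joint would pass 70% of its speed; a pose out of reach is approached as far as the arm can. A call with a gripper value outside its range is refused whole. The fingers move at their own pace and stop on an object; "newtons" is the grip in N (left out, the last holds). Time passes only in rows, so rows that repeat a pose let the fingers close. It gives the time, the measured TCP pose, the force, the opening and the grip force at its end, in the units of the state.
- get_obs(): the state, without advancing time (a new reading comes with each control period).
- snapshot(name): name is "side" or "top"; returns the picture (384x512x3 uint8, blue, green, red); there is no depth.
- get_calibration(name): a dict with "camera_matrix" (3x3 intrinsics, pixels), "k1" (the pictures are not rectified: a ray, as slopes to the right and down, at radius r is drawn at 1 + k1 r^2 times it, then the intrinsics apply), "rvec" (rotation vector, rad) and "tvec" (3), from world to camera coordinates, as OpenCV has them. Camera axes: x right, y down, z forward; pixel columns grow to the right and rows downward; lengths in m; the calibration is good to about 2 mm. A picture is of the moment at which its call begins. get_calibration takes no time and is no camera call.
- job_done(): hands the job in; it is judged then, once.
The state is a dict: "time_s": time; "q": joint angles; "dq": joint speeds; "tau": joint torques, N m; "tool_pos": TCP position; "tcp_rot": TCP orientation; "wrist_force": force on the tool from outside, world axes, zero at the start; "wrist_torque": the same for the moment, N m; "finger_gap": finger opening in m; "grip_force": force on a finger pad.
Only numpy, scipy, OpenCV 4.12 (cv2) and the standard library are available. Lean on these libraries where they do the work, as an engineer would, in place of code of your own. Each camera call takes 0.05 s, during which the arm holds its last target. There are 200 camera calls.

## Working session

There is one attempt and no reset: what is moved stays moved. The work goes in short steps, Python scripts to look and compute and a tool call to move; the robot and the scene stay as the last step left them, time stands still between calls to the robot, and variables do not carry over. Pictures are saved under pics/ and viewed, at most 10 in all, crops included, and the job is handed in when it is done.

Besides the shell and the picture viewer there is one more tool, called after "Call:" as name(argument=value, ...), one argument or row to a line, values as JSON. send_rows: Moves the arm, as the interface text tells. Its arguments: {"type":"object","properties":{"series":{"type":"array"},"newtons":{"type":"number"}},"required":["series"]}

```bash
mkdir -p pics; python3 - <<'E'
from bench import *
import cv2
print(get_obs())
for n in("side","top"):
    cv2.imwrite(f"pics/{n}0.png",snapshot(n)); print(n,get_calibration(n))
E
```

```text
{'time_s': 0.0, 'q': array([ 1.06190099e+00,  1.59041216e-01,  1.59822323e+00, -1.09503785e-05,
        1.38620059e+00, -2.10099991e-01]), 'dq': array([-0.00124599, -0.00072206, -0.00207131, -0.00129831, -0.0006952 ,
        0.00057123]), 'tau': array([ 9.66346888e-04, -3.85568798e+01, -3.22107160e+01,  7.00641680e-02,
        3.78718064e-02, -1.50358410e-04]), 'tool_pos': array([0.16894854, 0.54891031, 0.18552788]), 'tcp_rot': array([ 1.48841480e-01,  9.88860626e-01, -8.78236790e-04, -3.24318535e-04]), 'wrist_force': array([0.24991093, 1.53909359, 0.58730452]), 'wrist_torque': array([-0.02281547, -0.00704643, -0.01139243]), 'grip_force': 0.0, 'finger_gap': 0.09186041050510922}
side {'camera_matrix': array([[357.80696909,   0.        , 258.40602781],
       [  0.        , 357.80696909, 191.61644975],
       [  0.        ,   0.        ,   1.        ]]), 'k1': 0.00025992033966929244, 'rvec': array([ 0.38686816, -2.70000408,  1.33339741]), 'tvec': array([0.52555545, 0.2227391 , 0.95854872])}
top {'camera_matrix': array([[376.07402999,   0.        , 258.60167464],
       [  0.        , 376.07402999, 193.95202502],
       [  0.        ,   0.        ,   1.        ]]), 'k1': 0.026765224976833545, 'rvec': array([ 2.20214333, -2.21911565,  0.05245316]), 'tvec': array([-0.02049211,  0.53301557,  1.23660535])}
```

View pics/top0.png

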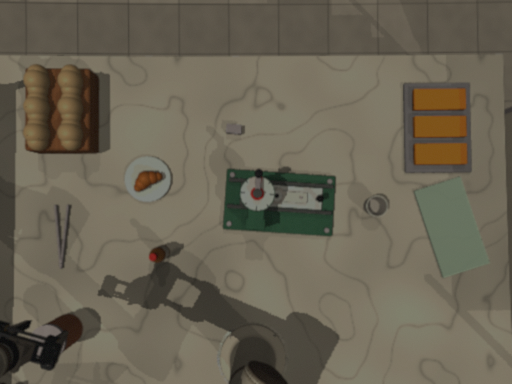

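View pics/side0.png

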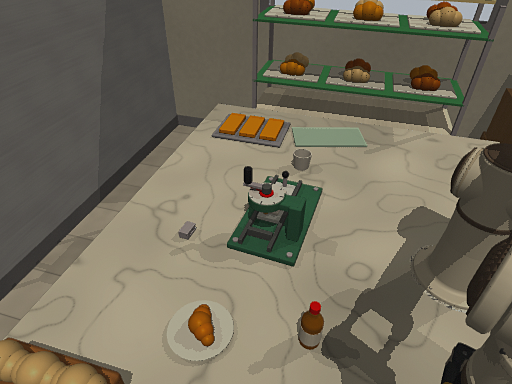

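The top view shows the tapper with its dial at (257,194), crank knob at (258,173) and slide ball at (320,198). The base-plate corners are near (227,169), (336,176), (332,236) and (223,228). I'll enlarge both views to refine these.

```bash
python3 - <<'E'
import cv2,numpy as np
t=cv2.imread("pics/top0.png")[155:250,210:350]; s=cv2.imread("pics/side0.png")[155:275,220:335]
a=cv2.resize(t,None,fx=5,fy=5,interpolation=cv2.INTER_CUBIC); b=cv2.resize(s,None,fx=5,fy=5,interpolation=cv2.INTER_CUBIC)
cv2.imwrite("pics/topc.png",a);cv2.imwrite("pics/sidec.png",b)
E
```

```text
(no output)
```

View pics/topc.png

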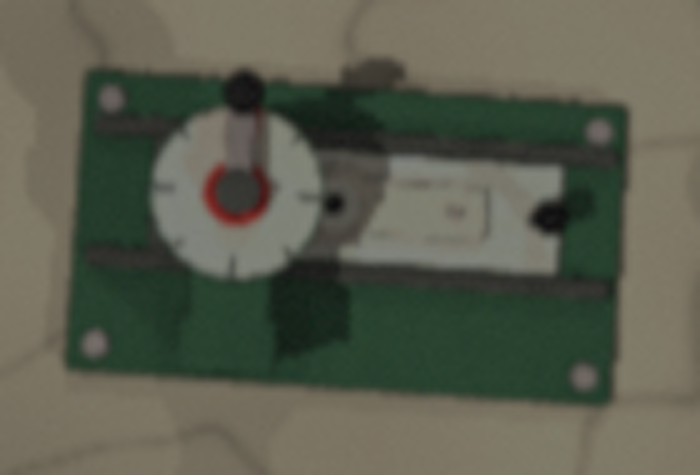

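View pics/sidec.png

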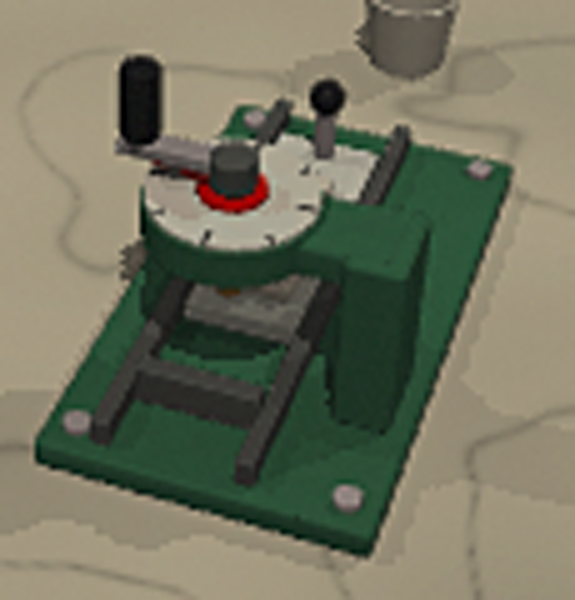

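The crops give the plate corners, dial, knob and slide ball in both views. I'll fit the tapper pose to them.

```bash
cat > h.py <<'E'
from bench import *
import numpy as np, cv2
from scipy.optimize import least_squares
C={n:get_calibration(n) for n in("side","top")}
def proj(n,P):
    c=C[n];return cv2.projectPoints(np.float64(P).reshape(-1,1,3),c["rvec"],c["tvec"],c["camera_matrix"],np.array([c["k1"],0,0,0,0]))[0][:,0]
def world(p,L):
    L=np.atleast_2d(L);c,s=np.cos(p[2]),np.sin(p[2])
    return np.c_[p[0]+c*L[:,0]-s*L[:,1],p[1]+s*L[:,0]+c*L[:,1],L[:,2]]
E
python3 - <<'E'
from h import *
T=[(88,70,80,105,20),(628,104,80,-255,20),(612,405,-120,-255,20),(67,370,-120,105,20),(236.5,193.5,0,0,145),(243,92,55,0,215),(549,217,0,None,82)]
S=[(38,446,80,105,20),(370,543,-120,105,20),(512,168,-120,-255,20),(140,102,55,0,193),(327,98,0,None,82)]
def res(p):
    r=[]
    for n,A,o in(("top",T,(210,155)),("side",S,(220,155))):
        L=np.array([[a[2],p[3]*1000 if a[3] is None else a[3],a[4]] for a in A])/1000
        q=np.array([[(a[0]+.5)/5-.5+o[0],(a[1]+.5)/5-.5+o[1]] for a in A])
        r.append(proj(n,world(p,L))-q)
    return np.concatenate(r).ravel()
s=least_squares(res,[.4,0,0,-.19],loss="soft_l1")
print(s.x,np.round(s.fun.reshape(-1,2) if 0 else res(s.x).reshape(-1,2),2))
p=s.x
for l in([0,0,.145],[.055,0,.193],[0,p[3],.082],[0,-.135,.082]):print(l,world(p,l).round(4))
q,o=get_obs()["tcp_rot"],0
from scipy.spatial.transform import Rotation as R
print(R.from_quat(q).as_matrix().round(3))
# other objects
for nm,uv,z in(("cup",(376,205),.03),("oil",(158,254),.13),("plate",(148,180),.02),("clip",(233,129),.02)):
    f=least_squares(lambda w:(proj("top",[w[0],w[1],z])-uv).ravel(),[.4,0]);print(nm,f.x.round(3))
E
```

```text
[ 0.53044871 -0.01694909 -0.07053761 -0.19608945] [[-1.23 -0.3 ]
 [-0.11 -0.16]
 [-0.29  0.43]
 [-1.05  0.59]
 [-0.28 -0.09]
 [-0.13 -0.51]
 [-0.26 -0.1 ]
 [-0.91 -1.27]
 [ 1.18 -1.47]
 [ 0.38 -1.52]
 [ 0.4  -0.79]
 [ 0.11 -0.51]]
[0, 0, 0.145] [[ 0.5304 -0.0169  0.145 ]]
[0.055, 0, 0.193] [[ 0.5853 -0.0208  0.193 ]]
[0, np.float64(-0.19608945013219198), 0.082] [[ 0.5166 -0.2126  0.082 ]]
[0, -0.135, 0.082] [[ 0.5209 -0.1516  0.082 ]]
[[-0.956  0.294 -0.001]
 [ 0.294  0.956 -0.001]
 [ 0.    -0.002 -1.   ]]
cup [ 0.493 -0.407]
oil [0.353 0.276]
plate [0.581 0.337]
clip [0.747 0.058]
```

Fit is good: yaw −4°, spindle at (0.530, −0.017), and the slide is about 61 mm out. Next I move above the ball, closing line across the slide.

Call:
send_rows(
  series=[0,0,0,0.04,0,0,0,0,0,0,0.08,0,0,0,0,0.348,-0.762,0.113,0,0,-77,0,0.348,-0.762,0.113,0,0,-77,0,0.348,-0.762,0.113,0,0,-77,0,0.348,-0.762,0.113,0,0,-77,0,0.348,-0.762,0.113,0,0,-77,0,0.348,-0.762,0.113,0,0,-77,0,0.348,-0.762,0.113,0,0,-77,0,0.348,-0.762,0.113,0,0,-77,0,0.348,-0.762,0.113,0,0,-77,0,0.348,-0.762,0.113,0,0,-77,0,0.348,-0.762,0.113,0,0,-77,0,0.348,-0.762,0.113,0,0,-77,0,0.348,-0.762,0.113,0,0,-77,0,0.348,-0.762,0.113,0,0,-77,0,0.348,-0.762,0.113,0,0,-77,0,0.348,-0.762,0.113,0,0,-77,0,0.348,-0.762,0.113,0,0,-77,0,0.348,-0.762,0.113,0,0,-77],
  newtons=20,
)

```text
time_s: 1.77
tool_pos: [0.4808, -0.1343, 0.2956]
tcp_rot: [0.732, 0.681, -0.0, -0.0]
wrist_force: [0.8, 0.3, 0.3]
finger_gap: 0.0461
grip_force: 0.0
```

Call:
send_rows(
  series=[0,0,0,0,0,0,0,0,0,0,0,0,0,0,0,0,0,0,0,0,0],
)

```text
time_s: 2.02
tool_pos: [0.4802, -0.1318, 0.2955]
tcp_rot: [0.732, 0.681, -0.0, -0.001]
wrist_force: [-0.9, -0.6, -0.7]
finger_gap: 0.0462
grip_force: 0.0
```

Call:
send_rows(
  series=[0,0.018,-0.04,0,0,0,0,0,0.0365,-0.081,0,0,0,0,0,0.0365,-0.081,-0.04,0,0,0,0,0.0365,-0.081,-0.08,0,0,0,0,0.0365,-0.081,-0.12,0,0,0,0,0.0365,-0.081,-0.15,0,0,0,0,0.0365,-0.081,-0.175,0,0,0,0,0.0365,-0.081,-0.2,0,0,0,0,0.0365,-0.081,-0.21,0,0,0,0,0.0365,-0.081,-0.22,0,0,0,0,0.0365,-0.081,-0.22,0,0,0,0,0.0365,-0.081,-0.22,0,0,0],
)

```text
time_s: 3.02
tool_pos: [0.5177, -0.2131, 0.0771]
tcp_rot: [0.732, 0.681, 0.0, 0.001]
wrist_force: [0.4, -0.3, 0.8]
finger_gap: 0.0459
grip_force: 0.0
```

```bash
python3 - <<'E'
from bench import *
import cv2
a=snapshot("side")[130:260,230:360];b=snapshot("top")[150:245,250:360]
f=lambda i,h:cv2.resize(i,(int(i.shape[1]*h/i.shape[0]),h),interpolation=cv2.INTER_CUBIC)
cv2.imwrite("pics/g1.png",cv2.hconcat([f(a,360),f(b,360)]))
E
```

```text
(no output)
```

View pics/g1.png

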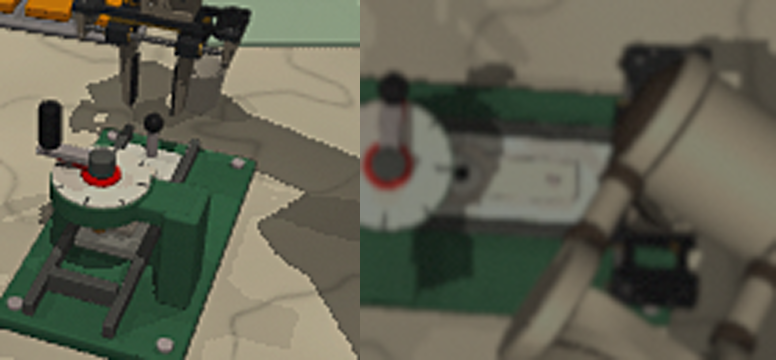

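The fingertips appear at crop (130,105) and (180,112), but the ball is at (152,122), lower and nearer the camera. I'll check this numerically.

```bash
python3 - <<'E'
from h import *
o=get_obs();t=o["tool_pos"];print(t)
k=360/130
for P in([t[0]+.023,t[1],t[2]-.011],[t[0]-.023,t[1],t[2]-.011],[.5166,-.2126,.082],[.5208,-.1516,.082]):
    print((proj("side",P)[0]-[230,130])*k, proj("top",P)[0])
E
```

```text
[ 0.51832792 -0.21376641  0.07793321]
[131.98358167 127.25058521] [318.586899   190.20327207]
[169.47334933 133.82916016] [318.78254206 204.74310005]
[152.65112604 120.95733312] [319.15247948 197.9041123 ]
[137.56604474 149.42146793] [299.61715944 196.70595041]
```

```bash
python3 - <<'E'
from bench import *
import cv2
a=snapshot("side")[130:195,255:325]
cv2.imwrite("pics/g2.png",cv2.convertScaleAbs(cv2.resize(a,None,fx=8,fy=8,interpolation=cv2.INTER_CUBIC),alpha=1.5))
print(get_obs()["tool_pos"])
E
```

```text
[ 0.51829574 -0.21384269  0.07790191]
```

View pics/g2.png

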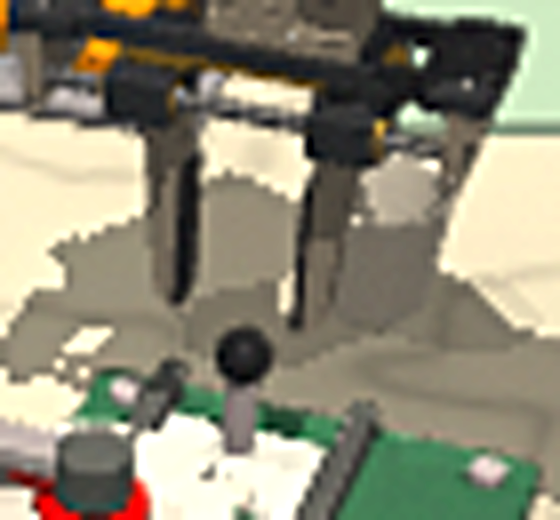

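The tips look about 8 px higher than the reported pose predicts. A gentle close will show whether the ball is between the fingers.

Call:
send_rows(
  series=[-0.3,0,0,0,0,0,0,-0.7,0,0,0,0,0,0,-0.7,0,0,0,0,0,0,-0.7,0,0,0,0,0,0,-0.7,0,0,0,0,0,0],
  newtons=8,
)

```text
time_s: 3.58
tool_pos: [0.5171, -0.2132, 0.0761]
tcp_rot: [0.732, 0.681, 0.0, 0.0]
wrist_force: [-0.3, -0.2, -0.5]
finger_gap: 0.0154
grip_force: 0.0
```

```bash
python3 - <<'E'
from h import *
t=get_obs()["tool_pos"]
for z in (.066,.09,.11,.13,.155,.18,.2):
    print(z,proj("side",[t[0]+.023,t[1],z])[0].round(1),proj("top",[t[0],t[1],z])[0].round(1))
E
```

```text
0.066 [278.  176.3] [318.5 197.9]
0.09 [278.3 170.4] [319.8 197.7]
0.11 [278.7 165.3] [321.  197.5]
0.13 [279.  160.1] [322.2 197.3]
0.155 [279.4 153.4] [323.7 197.1]
0.18 [279.8 146.6] [325.3 196.9]
0.2 [280.2 141. ] [326.7 196.7]
```

The fingers closed to 15 mm and met nothing, so the tips are probably still above the ball. I'll feel downward gently.

Call:
send_rows(
  series=[-0.7,0,0,-0.004,0,0,0,-0.7,0,0,-0.008,0,0,0,-0.7,0,0,-0.008,0,0,0],
)

```text
time_s: 3.83
tool_pos: [0.5163, -0.2127, 0.0668]
tcp_rot: [0.732, 0.681, -0.0, -0.001]
wrist_force: [0.3, -0.9, -0.0]
finger_gap: 0.0136
grip_force: 0.0
```

Call:
send_rows(
  series=[-0.7,0,0,-0.004,0,0,0,-0.7,0,0,-0.006,0,0,0,-0.7,0,0,-0.006,0,0,0],
)

```text
time_s: 4.08
tool_pos: [0.5177, -0.2135, 0.0637]
tcp_rot: [0.732, 0.681, 0.0, 0.0]
wrist_force: [-4.3, 2.3, 11.3]
finger_gap: 0.0138
grip_force: 5.5
```

Contact came at a reported TCP height of 0.064, so the real tips stand about 35 mm higher than reported. The image agrees. I'll back off, open, and descend by that correction.

Call:
send_rows(
  series=[-0.7,0,0,0.015,0,0,0,0,0,0,0.015,0,0,0,0,0,0,0.015,0,0,0,0,0,0,0.015,0,0,0,0,0,0,0.015,0,0,0,0,0,0,0.008,0,0,0,0,0,0,0,0,0,0,0,0,0,-0.008,0,0,0,0,0,0,-0.016,0,0,0,0,0,0,-0.02,0,0,0,0,0,0,-0.02,0,0,0],
)

```text
time_s: 5.0
tool_pos: [0.5159, -0.2124, 0.0401]
tcp_rot: [0.732, 0.681, -0.0, -0.002]
wrist_force: [-0.9, 0.9, 0.6]
finger_gap: 0.0461
grip_force: 0.0
```

Call:
send_rows(
  series=[-0.7,0,0,0,0,0,0,-0.7,0,0,0,0,0,0,-0.7,0,0,0,0,0,0,-0.7,0,0,0,0,0,0,-0.7,0,0,0,0,0,0],
  newtons=15,
)

```text
time_s: 5.42
tool_pos: [0.5156, -0.2133, 0.0424]
tcp_rot: [0.732, 0.681, -0.001, -0.001]
wrist_force: [-6.3, -0.6, 4.5]
finger_gap: 0.0226
grip_force: 15.0
```

```bash
python3 - <<'E'
from h import *
a=snapshot("side");b=snapshot("top")
t=get_obs()["tool_pos"];print(t)
f=lambda i:cv2.convertScaleAbs(cv2.resize(i,None,fx=6,fy=6,interpolation=cv2.INTER_CUBIC),alpha=1.5)
cv2.imwrite("pics/g3.png",cv2.hconcat([f(a[125:200,255:320]),f(b[160:235,290:355])]))
print(6*(proj("side",[[t[0],t[1],.065],[t[0],t[1],.1],[.5166,-.2126,.082]])-[255,125]))
E
```

```text
[ 0.51560478 -0.21327006  0.042364  ]
[[180.81263865 317.00111106]
 [184.90135577 264.45481881]
 [180.74410642 292.07422176]]
```

View pics/g3.png

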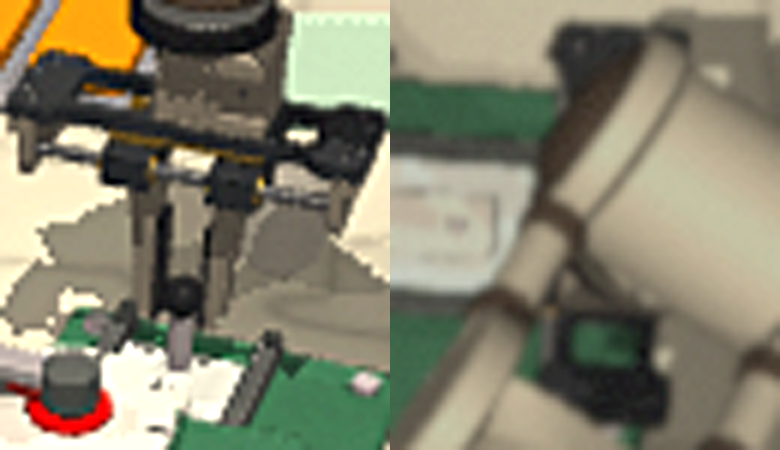

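The ball sits between the pads: ball at (182,296), tips at about (155,320) and (215,328). Now I push the slide in.

Call:
send_rows(
  series=[-0.7,0.0004,0.006,0,0,0,0,-0.7,0.0008,0.012,0,0,0,0,-0.7,0.0013,0.018,0,0,0,0,-0.7,0.0017,0.024,0,0,0,0,-0.7,0.0021,0.03,0,0,0,0,-0.7,0.0025,0.036,0,0,0,0,-0.7,0.003,0.042,0,0,0,0,-0.7,0.0034,0.048,0,0,0,0,-0.7,0.0037,0.052,0,0,0,0,-0.7,0.0039,0.055,0,0,0,0,-0.7,0.0039,0.055,0,0,0,0],
  newtons=20,
)

```text
time_s: 6.43
tool_pos: [0.5198, -0.1582, 0.0424]
tcp_rot: [0.732, 0.682, -0.001, -0.001]
wrist_force: [-5.8, -0.3, 3.9]
finger_gap: 0.0225
grip_force: 20.0
```

Call:
send_rows(
  series=[-0.7,0.0001,0.002,0,0,0,0,-0.7,0.0003,0.004,0,0,0,0,-0.7,0.0003,0.004,0,0,0,0],
)

```text
time_s: 6.68
tool_pos: [0.5201, -0.1546, 0.0424]
tcp_rot: [0.732, 0.681, -0.001, -0.001]
wrist_force: [-5.1, -1.4, 3.3]
finger_gap: 0.0229
grip_force: 20.0
```

Call:
send_rows(
  series=[-0.7,0.0001,0.002,0,0,0,0,-0.7,0.0003,0.004,0,0,0,0,-0.7,0.0003,0.004,0,0,0,0],
)

```text
time_s: 6.93
tool_pos: [0.5203, -0.1518, 0.0424]
tcp_rot: [0.732, 0.682, -0.002, 0.0]
wrist_force: [-6.2, -5.4, 2.0]
finger_gap: 0.0228
grip_force: 20.0
```

Call:
send_rows(
  series=[-0.7,0.0001,0.002,0,0,0,0,-0.7,0.0001,0.002,0,0,0,0,-0.7,0.0001,0.002,0,0,0,0],
)

```text
time_s: 7.18
tool_pos: [0.5203, -0.1518, 0.0424]
tcp_rot: [0.732, 0.682, -0.003, 0.001]
wrist_force: [-7.2, -11.5, 0.5]
finger_gap: 0.0222
grip_force: 20.0
```

The slide is home: it stopped at y = −0.1518, matching the prediction, under an 11.5 N push. I release, rise and turn for the knob.

Call:
send_rows(
  series=[-0.7,0,-0.003,0,0,0,0,0,0,-0.003,0,0,0,0,0,0,-0.003,0,0,0,0,0,0,-0.003,0,0,0,0,0,0,-0.003,0.02,0,0,0,0,0,-0.003,0.06,0,0,0,0,0,-0.003,0.1,0,0,0,0,0,-0.003,0.14,0,0,0,0,0,-0.003,0.18,0,0,0,0,0,-0.003,0.22,0,0,10,0,0.02,0.04,0.23,0,0,17,0,0.04,0.08,0.23,0,0,24,0,0.06,0.11,0.23,0,0,31,0,0.065,0.124,0.23,0,0,38,0,0.065,0.124,0.23,0,0,45,0,0.065,0.124,0.23,0,0,52,0,0.065,0.124,0.23,0,0,59,0,0.065,0.124,0.23,0,0,66,0,0.065,0.124,0.23,0,0,73,0,0.065,0.124,0.23,0,0,80],
)

```text
time_s: 8.85
tool_pos: [0.5869, -0.0238, 0.2721]
tcp_rot: [0.13, 0.991, 0.0, 0.0]
wrist_force: [0.2, 0.5, 0.6]
finger_gap: 0.0458
grip_force: 0.0
```

Call:
send_rows(
  series=[0,0,0,0,0,0,7,0,0,0,0,0,0,10,0,0,0,0,0,0,10],
)

```text
time_s: 9.1
tool_pos: [0.5869, -0.0239, 0.2721]
tcp_rot: [0.046, 0.999, 0.0, 0.0]
wrist_force: [0.8, -1.0, 1.1]
finger_gap: 0.0459
grip_force: 0.0
```

```bash
python3 - <<'E'
from h import *
o=get_obs();print(o)
a=snapshot("side");b=snapshot("top")
f=lambda i:cv2.convertScaleAbs(cv2.resize(i,None,fx=5,fy=5,interpolation=cv2.INTER_CUBIC),alpha=1.5)
cv2.imwrite("pics/k1.png",cv2.hconcat([f(a[105:215,230:310]),f(b[140:250,250:330])]))
t=o["tool_pos"]
print(5*(proj("side",[[t[0],t[1],t[2]-.011],[t[0],t[1],t[2]+.023]])-[230,105]))
E
```

```text
{'time_s': 9.1, 'q': array([-2.46389859e-01,  1.47431592e-01,  1.44173403e+00,  1.75118190e-04,
        1.55195554e+00, -1.72566764e+00]), 'dq': array([-0.00258252, -0.00105235,  0.00038898, -0.00053548,  0.00162904,
        0.08977746]), 'tau': array([-3.68444610e-02, -3.91359687e+01, -3.32595062e+01, -3.44598340e-02,
        7.01428810e-02, -6.34836350e-01]), 'tool_pos': array([ 0.58685306, -0.02389645,  0.27209093]), 'tcp_rot': array([4.57449314e-02, 9.98953121e-01, 3.88067844e-05, 2.48463281e-04]), 'wrist_force': array([ 0.75454865, -0.97583434,  1.14420633]), 'wrist_torque': array([0.01096189, 0.00690437, 0.00403135]), 'grip_force': 0.0, 'finger_gap': 0.04594641754157422}
[[ 88.93981479 235.5825969 ]
 [ 88.92910972 178.57923107]]
```

View pics/k1.png

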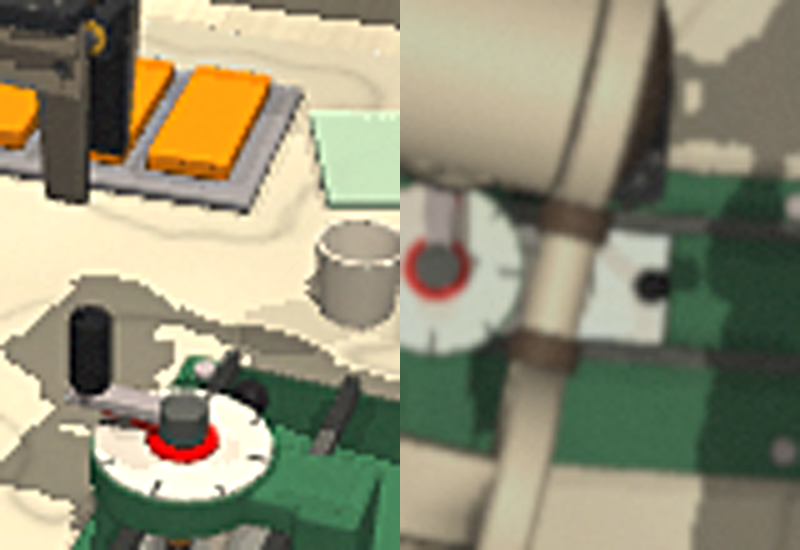

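The slide ball stays home at (655,285), and the knob at (90,350) lies under the fingers. I'll descend.

Call:
send_rows(
  series=[0,-0.0015,0.003,-0.03,0,0,0,0,-0.0015,0.003,-0.06,0,0,0,0,-0.0015,0.003,-0.075,0,0,0,0,-0.0015,0.003,-0.085,0,0,0,0,-0.0015,0.003,-0.095,0,0,0,0,-0.0015,0.003,-0.102,0,0,0,0,-0.0015,0.003,-0.108,0,0,0,0,-0.0015,0.003,-0.113,0,0,0,0,-0.0015,0.003,-0.113,0,0,0],
)

```text
time_s: 9.95
tool_pos: [0.585, -0.0212, 0.1585]
tcp_rot: [0.047, 0.999, 0.0, -0.0]
wrist_force: [-1.0, -0.0, 0.2]
finger_gap: 0.046
grip_force: 0.0
```

Call:
send_rows(
  series=[-0.3,0,0,0,0,0,0,-0.7,0,0,0,0,0,0,-0.7,0,0,0,0,0,0,-0.7,0,0,0,0,0,0,-0.7,0,0,0,0,0,0],
  newtons=20,
)

```text
time_s: 10.37
tool_pos: [0.5856, -0.0214, 0.1597]
tcp_rot: [0.047, 0.999, -0.0, 0.001]
wrist_force: [1.0, -0.8, 2.0]
finger_gap: 0.0237
grip_force: 20.0
```

Knob gripped (gap 23.7 mm). Next, the circle offsets.

```bash
cat >> h.py <<'E'
def arc(a,b,n,hold=0,th0=-4.04,r=.055):
    th=np.r_[np.linspace(a,b,n+1)[1:],[b]*hold]
    f=lambda t:np.c_[r*np.cos(np.radians(th0-t)),r*np.sin(np.radians(th0-t)),-.004*t/360]
    d=(f(th)-f(np.array([a]))).round(4)
    print(f"{a}->{b}:",", ".join("-0.7, %g, %g, %g, 0, 0, 0"%tuple(x+0) for x in d))
def turn(C=(.5304,-.0169)):
    o=get_obs();t=o["tool_pos"]-[*C,0];a=-4.04-np.degrees(np.arctan2(t[1],t[0]))
    print("turn",a%360,"r",np.hypot(*t[:2]),"F",o["wrist_force"],"t",o["time_s"])
E
python3 - <<'E'
from h import *
turn()
arc(0,90,18);arc(90,182,18,2)
arc(182,90,18,2)
E
```

```text
turn 0.6246678011191644 r 0.055398325965549916 F [ 0.97381229 -0.84580538  1.99284387] t 10.3667
0->90: -0.7, -0.0005, -0.0048, -0.0001, 0, 0, 0, -0.7, -0.0015, -0.0095, -0.0001, 0, 0, 0, -0.7, -0.0029, -0.0141, -0.0002, 0, 0, 0, -0.7, -0.0046, -0.0185, -0.0002, 0, 0, 0, -0.7, -0.0068, -0.0228, -0.0003, 0, 0, 0, -0.7, -0.0093, -0.0269, -0.0003, 0, 0, 0, -0.7, -0.0121, -0.0308, -0.0004, 0, 0, 0, -0.7, -0.0153, -0.0344, -0.0004, 0, 0, 0, -0.7, -0.0188, -0.0377, -0.0005, 0, 0, 0, -0.7, -0.0226, -0.0406, -0.0006, 0, 0, 0, -0.7, -0.0266, -0.0433, -0.0006, 0, 0, 0, -0.7, -0.0308, -0.0456, -0.0007, 0, 0, 0, -0.7, -0.0352, -0.0475, -0.0007, 0, 0, 0, -0.7, -0.0397, -0.049, -0.0008, 0, 0, 0, -0.7, -0.0444, -0.0501, -0.0008, 0, 0, 0, -0.7, -0.0492, -0.0508, -0.0009, 0, 0, 0, -0.7, -0.0539, -0.0511, -0.0009, 0, 0, 0, -0.7, -0.0587, -0.051, -0.001, 0, 0, 0
90->182: -0.7, -0.0049, 0.0006, -0.0001, 0, 0, 0, -0.7, -0.0097, 0.0016, -0.0001, 0, 0, 0, -0.7, -0.0144, 0.003, -0.0002, 0, 0, 0, -0.7, -0.0189, 0.0048, -0.0002, 0, 0, 0, -0.7, -0.0233, 0.007, -0.0003, 0, 0, 0, -0.7, -0.0274, 0.0096, -0.0003, 
[... 677 characters left out ...]
, -0.0147, 0.0002, 0, 0, 0, -0.7, 0.0014, -0.0195, 0.0002, 0, 0, 0, -0.7, 0.0029, -0.0242, 0.0003, 0, 0, 0, -0.7, 0.0047, -0.0287, 0.0003, 0, 0, 0, -0.7, 0.0069, -0.0331, 0.0004, 0, 0, 0, -0.7, 0.0096, -0.0372, 0.0005, 0, 0, 0, -0.7, 0.0125, -0.0411, 0.0005, 0, 0, 0, -0.7, 0.0159, -0.0447, 0.0006, 0, 0, 0, -0.7, 0.0195, -0.048, 0.0006, 0, 0, 0, -0.7, 0.0234, -0.051, 0.0007, 0, 0, 0, -0.7, 0.0275, -0.0536, 0.0007, 0, 0, 0, -0.7, 0.0319, -0.0558, 0.0008, 0, 0, 0, -0.7, 0.0364, -0.0577, 0.0009, 0, 0, 0, -0.7, 0.0411, -0.0591, 0.0009, 0, 0, 0, -0.7, 0.0459, -0.0601, 0.001, 0, 0, 0, -0.7, 0.0508, -0.0607, 0.001, 0, 0, 0, -0.7, 0.0508, -0.0607, 0.001, 0, 0, 0, -0.7, 0.0508, -0.0607, 0.001, 0, 0, 0
```

Call:
send_rows(
  series=[-0.7,-0.0005,-0.0048,-0.0001,0,0,0,-0.7,-0.0015,-0.0095,-0.0001,0,0,0,-0.7,-0.0029,-0.0141,-0.0002,0,0,0,-0.7,-0.0046,-0.0185,-0.0002,0,0,0,-0.7,-0.0068,-0.0228,-0.0003,0,0,0,-0.7,-0.0093,-0.0269,-0.0003,0,0,0,-0.7,-0.0121,-0.0308,-0.0004,0,0,0,-0.7,-0.0153,-0.0344,-0.0004,0,0,0,-0.7,-0.0188,-0.0377,-0.0005,0,0,0,-0.7,-0.0226,-0.0406,-0.0006,0,0,0,-0.7,-0.0266,-0.0433,-0.0006,0,0,0,-0.7,-0.0308,-0.0456,-0.0007,0,0,0,-0.7,-0.0352,-0.0475,-0.0007,0,0,0,-0.7,-0.0397,-0.049,-0.0008,0,0,0,-0.7,-0.0444,-0.0501,-0.0008,0,0,0,-0.7,-0.0492,-0.0508,-0.0009,0,0,0,-0.7,-0.0539,-0.0511,-0.0009,0,0,0,-0.7,-0.0587,-0.051,-0.001,0,0,0],
  newtons=30,
)

```text
time_s: 11.87
tool_pos: [0.527, -0.0729, 0.1586]
tcp_rot: [0.047, 0.999, -0.0, 0.001]
wrist_force: [4.2, 3.5, 3.5]
finger_gap: 0.0237
grip_force: 30.0
```

```bash
python3 -c "
from h import *
turn()"
```

```text
turn 89.38664083791731 r 0.056059440396854135 F [4.22199395 3.46214733 3.50693256] t 11.8667
```

Call:
send_rows(
  series=[-0.7,-0.0049,0.0006,-0.0001,0,0,0,-0.7,-0.0097,0.0016,-0.0001,0,0,0,-0.7,-0.0144,0.003,-0.0002,0,0,0,-0.7,-0.0189,0.0048,-0.0002,0,0,0,-0.7,-0.0233,0.007,-0.0003,0,0,0,-0.7,-0.0274,0.0096,-0.0003,0,0,0,-0.7,-0.0313,0.0126,-0.0004,0,0,0,-0.7,-0.035,0.0159,-0.0005,0,0,0,-0.7,-0.0383,0.0195,-0.0005,0,0,0,-0.7,-0.0413,0.0234,-0.0006,0,0,0,-0.7,-0.0439,0.0276,-0.0006,0,0,0,-0.7,-0.0461,0.0319,-0.0007,0,0,0,-0.7,-0.048,0.0365,-0.0007,0,0,0,-0.7,-0.0494,0.0412,-0.0008,0,0,0,-0.7,-0.0504,0.046,-0.0009,0,0,0,-0.7,-0.051,0.0509,-0.0009,0,0,0,-0.7,-0.0511,0.0558,-0.001,0,0,0,-0.7,-0.0508,0.0607,-0.001,0,0,0,-0.7,-0.0508,0.0607,-0.001,0,0,0,-0.7,-0.0508,0.0607,-0.001,0,0,0],
)

```text
time_s: 13.53
tool_pos: [0.4758, -0.0122, 0.1575]
tcp_rot: [0.046, 0.999, -0.001, 0.0]
wrist_force: [0.5, -1.8, 6.5]
finger_gap: 0.0232
grip_force: 30.0
```

```bash
python3 -c "
from h import *
turn()"
```

```text
turn 180.90563483881462 r 0.054789622052358634 F [ 0.51537814 -1.82855627  6.45627291] t 13.5333
```

Call:
send_rows(
  series=[-0.7,0,0,0.001,0,0,0,-0.7,0,0,0.0015,0,0,0,-0.7,0,0,0.0015,0,0,0,-0.7,0,0,0.0015,0,0,0,-0.7,0,0,0.0015,0,0,0],
)

```text
time_s: 13.95
tool_pos: [0.4756, -0.0122, 0.1577]
tcp_rot: [0.047, 0.999, -0.001, 0.0]
wrist_force: [5.1, -2.7, -1.6]
finger_gap: 0.0234
grip_force: 30.0
```

Call:
send_rows(
  series=[-0.7,-0.0003,-0.0049,0.0001,0,0,0,-0.7,-0.0002,-0.0098,0.0001,0,0,0,-0.7,0.0004,-0.0147,0.0002,0,0,0,-0.7,0.0014,-0.0195,0.0002,0,0,0,-0.7,0.0029,-0.0242,0.0003,0,0,0,-0.7,0.0047,-0.0287,0.0003,0,0,0,-0.7,0.0069,-0.0331,0.0004,0,0,0,-0.7,0.0096,-0.0372,0.0005,0,0,0,-0.7,0.0125,-0.0411,0.0005,0,0,0,-0.7,0.0159,-0.0447,0.0006,0,0,0,-0.7,0.0195,-0.048,0.0006,0,0,0,-0.7,0.0234,-0.051,0.0007,0,0,0,-0.7,0.0275,-0.0536,0.0007,0,0,0,-0.7,0.0319,-0.0558,0.0008,0,0,0,-0.7,0.0364,-0.0577,0.0009,0,0,0,-0.7,0.0411,-0.0591,0.0009,0,0,0,-0.7,0.0459,-0.0601,0.001,0,0,0,-0.7,0.0508,-0.0607,0.001,0,0,0,-0.7,0.0508,-0.0607,0.001,0,0,0,-0.7,0.0508,-0.0607,0.001,0,0,0],
)

```text
time_s: 15.62
tool_pos: [0.5268, -0.0725, 0.159]
tcp_rot: [0.047, 0.999, -0.0, 0.0]
wrist_force: [1.4, -0.6, -10.5]
finger_gap: 0.0232
grip_force: 30.0
```

Call:
send_rows(
  series=[-0.7,0,0,0,0,0,0,-0.7,0,0,0,0,0,0,-0.7,0,0,0,0,0,0,-0.7,0,0,0,0,0,0,-0.7,0,0,0,0,0,0],
)

```text
time_s: 16.03
tool_pos: [0.5261, -0.0724, 0.159]
tcp_rot: [0.047, 0.999, -0.0, -0.0]
wrist_force: [1.4, -1.5, -13.9]
finger_gap: 0.0232
grip_force: 30.0
```

```bash
python3 - <<'E'
from h import *
turn()
arc(90,180,18);arc(180,272,18,2);arc(272,180,18,2)
E
```

```text
turn 90.36377298316859 r 0.055668077568452184 F [  1.40386043  -1.54872248 -13.88163537] t 16.0333
90->180: -0.7, -0.0048, 0.0005, -0.0001, 0, 0, 0, -0.7, -0.0095, 0.0015, -0.0001, 0, 0, 0, -0.7, -0.0141, 0.0029, -0.0002, 0, 0, 0, -0.7, -0.0185, 0.0046, -0.0002, 0, 0, 0, -0.7, -0.0228, 0.0068, -0.0003, 0, 0, 0, -0.7, -0.0269, 0.0093, -0.0003, 0, 0, 0, -0.7, -0.0308, 0.0121, -0.0004, 0, 0, 0, -0.7, -0.0344, 0.0153, -0.0004, 0, 0, 0, -0.7, -0.0377, 0.0188, -0.0005, 0, 0, 0, -0.7, -0.0406, 0.0226, -0.0006, 0, 0, 0, -0.7, -0.0433, 0.0266, -0.0006, 0, 0, 0, -0.7, -0.0456, 0.0308, -0.0007, 0, 0, 0, -0.7, -0.0475, 0.0352, -0.0007, 0, 0, 0, -0.7, -0.049, 0.0397, -0.0008, 0, 0, 0, -0.7, -0.0501, 0.0444, -0.0008, 0, 0, 0, -0.7, -0.0508, 0.0492, -0.0009, 0, 0, 0, -0.7, -0.0511, 0.0539, -0.0009, 0, 0, 0, -0.7, -0.051, 0.0587, -0.001, 0, 0, 0
180->272: -0.7, 0.0006, 0.0049, -0.0001, 0, 0, 0, -0.7, 0.0016, 0.0097, -0.0001, 0, 0, 0, -0.7, 0.003, 0.0144, -0.0002, 0, 0, 0, -0.7, 0.0048, 0.0189, -0.0002, 0, 0, 0, -0.7, 0.007, 0.0233, -0.0003, 0, 0, 0, -0.7, 0.0096, 0.0274, -0.0003, 0, 0, 0, -0.7, 0.01
[... 661 characters left out ...]
, 0, 0, 0, -0.7, -0.0195, -0.0014, 0.0002, 0, 0, 0, -0.7, -0.0242, -0.0029, 0.0003, 0, 0, 0, -0.7, -0.0287, -0.0047, 0.0003, 0, 0, 0, -0.7, -0.0331, -0.0069, 0.0004, 0, 0, 0, -0.7, -0.0372, -0.0096, 0.0005, 0, 0, 0, -0.7, -0.0411, -0.0125, 0.0005, 0, 0, 0, -0.7, -0.0447, -0.0159, 0.0006, 0, 0, 0, -0.7, -0.048, -0.0195, 0.0006, 0, 0, 0, -0.7, -0.051, -0.0234, 0.0007, 0, 0, 0, -0.7, -0.0536, -0.0275, 0.0007, 0, 0, 0, -0.7, -0.0558, -0.0319, 0.0008, 0, 0, 0, -0.7, -0.0577, -0.0364, 0.0009, 0, 0, 0, -0.7, -0.0591, -0.0411, 0.0009, 0, 0, 0, -0.7, -0.0601, -0.0459, 0.001, 0, 0, 0, -0.7, -0.0607, -0.0508, 0.001, 0, 0, 0, -0.7, -0.0607, -0.0508, 0.001, 0, 0, 0, -0.7, -0.0607, -0.0508, 0.001, 0, 0, 0
```

Call:
send_rows(
  series=[-0.7,0,0,-0.001,0,0,0,-0.7,0,0,-0.002,0,0,0],
)

```text
time_s: 16.2
tool_pos: [0.5268, -0.0725, 0.1587]
tcp_rot: [0.047, 0.999, -0.0, 0.0]
wrist_force: [-1.5, -1.3, -1.2]
finger_gap: 0.0232
grip_force: 30.0
```

Call:
send_rows(
  series=[-0.7,-0.0048,0.0005,-0.0001,0,0,0,-0.7,-0.0095,0.0015,-0.0001,0,0,0,-0.7,-0.0141,0.0029,-0.0002,0,0,0,-0.7,-0.0185,0.0046,-0.0002,0,0,0,-0.7,-0.0228,0.0068,-0.0003,0,0,0,-0.7,-0.0269,0.0093,-0.0003,0,0,0,-0.7,-0.0308,0.0121,-0.0004,0,0,0,-0.7,-0.0344,0.0153,-0.0004,0,0,0,-0.7,-0.0377,0.0188,-0.0005,0,0,0,-0.7,-0.0406,0.0226,-0.0006,0,0,0,-0.7,-0.0433,0.0266,-0.0006,0,0,0,-0.7,-0.0456,0.0308,-0.0007,0,0,0,-0.7,-0.0475,0.0352,-0.0007,0,0,0,-0.7,-0.049,0.0397,-0.0008,0,0,0,-0.7,-0.0501,0.0444,-0.0008,0,0,0,-0.7,-0.0508,0.0492,-0.0009,0,0,0,-0.7,-0.0511,0.0539,-0.0009,0,0,0,-0.7,-0.051,0.0587,-0.001,0,0,0],
)

```text
time_s: 17.7
tool_pos: [0.4759, -0.013, 0.1575]
tcp_rot: [0.046, 0.999, -0.0, 0.001]
wrist_force: [-0.5, -2.1, 5.2]
finger_gap: 0.0233
grip_force: 30.0
```

```bash
python3 -c "
from h import *
turn()"
```

```text
turn 180.03171479117023 r 0.05467606648443762 F [-0.53699257 -2.05466779  5.19548044] t 17.7
```

Call:
send_rows(
  series=[-0.7,0.0006,0.0049,-0.0001,0,0,0,-0.7,0.0016,0.0097,-0.0001,0,0,0,-0.7,0.003,0.0144,-0.0002,0,0,0,-0.7,0.0048,0.0189,-0.0002,0,0,0,-0.7,0.007,0.0233,-0.0003,0,0,0,-0.7,0.0096,0.0274,-0.0003,0,0,0,-0.7,0.0126,0.0313,-0.0004,0,0,0,-0.7,0.0159,0.035,-0.0005,0,0,0,-0.7,0.0195,0.0383,-0.0005,0,0,0,-0.7,0.0234,0.0413,-0.0006,0,0,0,-0.7,0.0276,0.0439,-0.0006,0,0,0,-0.7,0.0319,0.0461,-0.0007,0,0,0,-0.7,0.0365,0.048,-0.0007,0,0,0,-0.7,0.0412,0.0494,-0.0008,0,0,0,-0.7,0.046,0.0504,-0.0009,0,0,0,-0.7,0.0509,0.051,-0.0009,0,0,0,-0.7,0.0558,0.0511,-0.001,0,0,0,-0.7,0.0607,0.0508,-0.001,0,0,0,-0.7,0.0607,0.0508,-0.001,0,0,0,-0.7,0.0607,0.0508,-0.001,0,0,0],
)

```text
time_s: 19.37
tool_pos: [0.5363, 0.0372, 0.1565]
tcp_rot: [0.046, 0.999, -0.0, 0.0]
wrist_force: [-1.5, -3.9, 6.4]
finger_gap: 0.0235
grip_force: 30.0
```

Call:
send_rows(
  series=[-0.7,0,0,0,0,0,0,-0.7,0,0,0,0,0,0,-0.7,0,0,0,0,0,0,-0.7,0,0,0,0,0,0],
)

```text
time_s: 19.7
tool_pos: [0.5363, 0.0372, 0.1566]
tcp_rot: [0.046, 0.999, -0.0, 0.0]
wrist_force: [-1.4, -3.4, 6.8]
finger_gap: 0.0233
grip_force: 30.0
```

```bash
python3 -c "
from h import *
turn()"
```

```text
turn 272.1953251517488 r 0.054406670576403346 F [-1.37961731 -3.40387089  6.77878788] t 19.7
```

Call:
send_rows(
  series=[-0.7,-0.0049,0.0003,0.0001,0,0,0,-0.7,-0.0098,0.0002,0.0001,0,0,0,-0.7,-0.0147,-0.0004,0.0002,0,0,0,-0.7,-0.0195,-0.0014,0.0002,0,0,0,-0.7,-0.0242,-0.0029,0.0003,0,0,0,-0.7,-0.0287,-0.0047,0.0003,0,0,0,-0.7,-0.0331,-0.0069,0.0004,0,0,0,-0.7,-0.0372,-0.0096,0.0005,0,0,0,-0.7,-0.0411,-0.0125,0.0005,0,0,0,-0.7,-0.0447,-0.0159,0.0006,0,0,0,-0.7,-0.048,-0.0195,0.0006,0,0,0,-0.7,-0.051,-0.0234,0.0007,0,0,0,-0.7,-0.0536,-0.0275,0.0007,0,0,0,-0.7,-0.0558,-0.0319,0.0008,0,0,0,-0.7,-0.0577,-0.0364,0.0009,0,0,0,-0.7,-0.0591,-0.0411,0.0009,0,0,0,-0.7,-0.0601,-0.0459,0.001,0,0,0,-0.7,-0.0607,-0.0508,0.001,0,0,0,-0.7,-0.0607,-0.0508,0.001,0,0,0,-0.7,-0.0607,-0.0508,0.001,0,0,0],
)

```text
time_s: 21.37
tool_pos: [0.4758, -0.0132, 0.1575]
tcp_rot: [0.047, 0.999, 0.0, 0.001]
wrist_force: [0.4, -1.0, 7.7]
finger_gap: 0.0232
grip_force: 30.0
```

Call:
send_rows(
  series=[-0.7,0,0,0,0,0,0,-0.7,0,0,0,0,0,0,-0.7,0,0,0,0,0,0,-0.7,0,0,0,0,0,0],
)

```text
time_s: 21.7
tool_pos: [0.4758, -0.0132, 0.1575]
tcp_rot: [0.047, 0.999, 0.0, 0.001]
wrist_force: [0.7, -0.8, 6.7]
finger_gap: 0.0235
grip_force: 30.0
```

```bash
python3 -c "
from h import *
turn()
arc(180,270,19);arc(270,290,10,1)"
```

```text
turn 179.8089729681808 r 0.05470562997637997 F [ 0.71239234 -0.84698043  6.69688124] t 21.7
180->270: -0.7, 0.0005, 0.0045, -0.0001, 0, 0, 0, -0.7, 0.0014, 0.009, -0.0001, 0, 0, 0, -0.7, 0.0026, 0.0133, -0.0002, 0, 0, 0, -0.7, 0.0042, 0.0176, -0.0002, 0, 0, 0, -0.7, 0.0062, 0.0217, -0.0003, 0, 0, 0, -0.7, 0.0085, 0.0256, -0.0003, 0, 0, 0, -0.7, 0.0111, 0.0294, -0.0004, 0, 0, 0, -0.7, 0.0139, 0.0329, -0.0004, 0, 0, 0, -0.7, 0.0171, 0.0361, -0.0005, 0, 0, 0, -0.7, 0.0206, 0.0391, -0.0005, 0, 0, 0, -0.7, 0.0242, 0.0418, -0.0006, 0, 0, 0, -0.7, 0.0281, 0.0442, -0.0006, 0, 0, 0, -0.7, 0.0322, 0.0462, -0.0007, 0, 0, 0, -0.7, 0.0364, 0.0479, -0.0007, 0, 0, 0, -0.7, 0.0407, 0.0493, -0.0008, 0, 0, 0, -0.7, 0.0452, 0.0503, -0.0008, 0, 0, 0, -0.7, 0.0497, 0.0509, -0.0009, 0, 0, 0, -0.7, 0.0542, 0.0511, -0.0009, 0, 0, 0, -0.7, 0.0587, 0.051, -0.001, 0, 0, 0
270->290: -0.7, 0.0019, -0.0002, 0, 0, 0, 0, -0.7, 0.0038, -0.0004, 0, 0, 0, 0, -0.7, 0.0057, -0.0007, -0.0001, 0, 0, 0, -0.7, 0.0076, -0.0011, -0.0001, 0, 0, 0, -0.7, 0.0095, -0.0015, -0.0001, 0, 0, 0, -0.7, 0.0113, -0.002, -0.0001, 0, 0, 0, -0.7, 0.0132, -0.0026, -0.0002, 0, 0, 0, -0.7, 0.015, -0.0032, -0.0002, 0, 0, 0, -0.7, 0.0168, -0.0039, -0.0002, 0, 0, 0, -0.7, 0.0185, -0.0046, -0.0002, 0, 0, 0, -0.7, 0.0185, -0.0046, -0.0002, 0, 0, 0
```

Call:
send_rows(
  series=[-0.7,0.0005,0.0045,-0.0001,0,0,0,-0.7,0.0014,0.009,-0.0001,0,0,0,-0.7,0.0026,0.0133,-0.0002,0,0,0,-0.7,0.0042,0.0176,-0.0002,0,0,0,-0.7,0.0062,0.0217,-0.0003,0,0,0,-0.7,0.0085,0.0256,-0.0003,0,0,0,-0.7,0.0111,0.0294,-0.0004,0,0,0,-0.7,0.0139,0.0329,-0.0004,0,0,0,-0.7,0.0171,0.0361,-0.0005,0,0,0,-0.7,0.0206,0.0391,-0.0005,0,0,0,-0.7,0.0242,0.0418,-0.0006,0,0,0,-0.7,0.0281,0.0442,-0.0006,0,0,0,-0.7,0.0322,0.0462,-0.0007,0,0,0,-0.7,0.0364,0.0479,-0.0007,0,0,0,-0.7,0.0407,0.0493,-0.0008,0,0,0,-0.7,0.0452,0.0503,-0.0008,0,0,0,-0.7,0.0497,0.0509,-0.0009,0,0,0,-0.7,0.0542,0.0511,-0.0009,0,0,0,-0.7,0.0587,0.051,-0.001,0,0,0],
)

```text
time_s: 23.28
tool_pos: [0.534, 0.0374, 0.1565]
tcp_rot: [0.046, 0.999, -0.0, -0.0]
wrist_force: [-1.7, -3.5, 9.0]
finger_gap: 0.0233
grip_force: 30.0
```

Call:
send_rows(
  series=[-0.7,0.0019,-0.0002,0,0,0,0,-0.7,0.0038,-0.0004,0,0,0,0,-0.7,0.0057,-0.0007,-0.0001,0,0,0,-0.7,0.0076,-0.0011,-0.0001,0,0,0,-0.7,0.0095,-0.0015,-0.0001,0,0,0,-0.7,0.0113,-0.002,-0.0001,0,0,0,-0.7,0.0132,-0.0026,-0.0002,0,0,0,-0.7,0.015,-0.0032,-0.0002,0,0,0,-0.7,0.0168,-0.0039,-0.0002,0,0,0,-0.7,0.0185,-0.0046,-0.0002,0,0,0,-0.7,0.0185,-0.0046,-0.0002,0,0,0],
)

```text
time_s: 24.2
tool_pos: [0.5517, 0.0333, 0.1563]
tcp_rot: [0.046, 0.999, 0.0, -0.001]
wrist_force: [-4.6, -0.5, 11.0]
finger_gap: 0.023
grip_force: 30.0
```

```bash
cat >> h.py <<'E'
def tang():
    o=get_obs();t=(o["tool_pos"]-[.5304,-.0174,0])[:2];u=t/np.hypot(*t);F=o["wrist_force"][:2]
    print("tangential resist",-F@np.array([u[1],-u[0]]),"radial",F@u)
E
python3 -c "
from h import *
turn();tang()
for a in range(290,350,6):arc(a,a+6,5,1)"
```

```text
turn 288.9218071851857 r 0.05455650387866043 F [-4.59913732 -0.47181714 11.03221229] t 24.2
tangential resist 4.058537040013292 radial -2.2142611806843915
290->296: -0.7, 0.001, -0.0005, 0, 0, 0, 0, -0.7, 0.0021, -0.001, 0, 0, 0, 0, -0.7, 0.0031, -0.0015, 0, 0, 0, 0, -0.7, 0.0041, -0.0021, -0.0001, 0, 0, 0, -0.7, 0.0051, -0.0026, -0.0001, 0, 0, 0, -0.7, 0.0051, -0.0026, -0.0001, 0, 0, 0
296->302: -0.7, 0.001, -0.0006, 0, 0, 0, 0, -0.7, 0.002, -0.0012, 0, 0, 0, 0, -0.7, 0.0029, -0.0018, 0, 0, 0, 0, -0.7, 0.0039, -0.0025, -0.0001, 0, 0, 0, -0.7, 0.0048, -0.0031, -0.0001, 0, 0, 0, -0.7, 0.0048, -0.0031, -0.0001, 0, 0, 0
302->308: -0.7, 0.0009, -0.0007, 0, 0, 0, 0, -0.7, 0.0018, -0.0014, 0, 0, 0, 0, -0.7, 0.0027, -0.0021, 0, 0, 0, 0, -0.7, 0.0036, -0.0029, -0.0001, 0, 0, 0, -0.7, 0.0045, -0.0036, -0.0001, 0, 0, 0, -0.7, 0.0045, -0.0036, -0.0001, 0, 0, 0
308->314: -0.7, 0.0008, -0.0008, 0, 0, 0, 0, -0.7, 0.0017, -0.0016, 0, 0, 0, 0, -0.7, 0.0025, -0.0024, 0, 0, 0, 0, -0.7, 0.0033, -0.0032, -0.0001, 0, 0, 0, -0.7, 0.0041, -0.0041, -0.0001, 0, 0, 0, -0.7, 0.0041, -0.0041, -0.0001, 0, 0, 0
3
[... 716 characters left out ...]
 -0.7, 0.0005, -0.0011, 0, 0, 0, 0, -0.7, 0.0009, -0.0021, 0, 0, 0, 0, -0.7, 0.0013, -0.0032, 0, 0, 0, 0, -0.7, 0.0017, -0.0043, -0.0001, 0, 0, 0, -0.7, 0.0021, -0.0054, -0.0001, 0, 0, 0, -0.7, 0.0021, -0.0054, -0.0001, 0, 0, 0
338->344: -0.7, 0.0003, -0.0011, 0, 0, 0, 0, -0.7, 0.0007, -0.0022, 0, 0, 0, 0, -0.7, 0.001, -0.0033, 0, 0, 0, 0, -0.7, 0.0012, -0.0044, -0.0001, 0, 0, 0, -0.7, 0.0015, -0.0056, -0.0001, 0, 0, 0, -0.7, 0.0015, -0.0056, -0.0001, 0, 0, 0
344->350: -0.7, 0.0002, -0.0011, 0, 0, 0, 0, -0.7, 0.0004, -0.0023, 0, 0, 0, 0, -0.7, 0.0006, -0.0034, 0, 0, 0, 0, -0.7, 0.0008, -0.0045, -0.0001, 0, 0, 0, -0.7, 0.0009, -0.0057, -0.0001, 0, 0, 0, -0.7, 0.0009, -0.0057, -0.0001, 0, 0, 0
```

Call:
send_rows(
  series=[-0.7,0.001,-0.0005,0.001,0,0,0,-0.7,0.0021,-0.001,0.0015,0,0,0,-0.7,0.0031,-0.0015,0.0015,0,0,0,-0.7,0.0041,-0.0021,0.0015,0,0,0,-0.7,0.0051,-0.0026,0.0015,0,0,0,-0.7,0.0051,-0.0026,0.0015,0,0,0],
)

```text
time_s: 24.7
tool_pos: [0.556, 0.0313, 0.1563]
tcp_rot: [0.046, 0.999, 0.001, -0.002]
wrist_force: [-4.2, 0.5, 5.9]
finger_gap: 0.0235
grip_force: 30.0
```

Resistance is about 4 N, so still only thread. I'll continue.

Call:
send_rows(
  series=[-0.7,0.001,-0.0006,0,0,0,0,-0.7,0.002,-0.0012,0,0,0,0,-0.7,0.0029,-0.0018,0,0,0,0,-0.7,0.0039,-0.0025,-0.0001,0,0,0,-0.7,0.0048,-0.0031,-0.0001,0,0,0,-0.7,0.0048,-0.0031,-0.0001,0,0,0],
)

```text
time_s: 25.2
tool_pos: [0.5609, 0.0284, 0.1563]
tcp_rot: [0.046, 0.999, 0.001, -0.002]
wrist_force: [-3.4, 0.8, 6.3]
finger_gap: 0.0231
grip_force: 30.0
```

Call:
send_rows(
  series=[-0.7,0.0009,-0.0007,0,0,0,0,-0.7,0.0018,-0.0014,0,0,0,0,-0.7,0.0027,-0.0021,0,0,0,0,-0.7,0.0036,-0.0029,-0.0001,0,0,0,-0.7,0.0045,-0.0036,-0.0001,0,0,0,-0.7,0.0045,-0.0036,-0.0001,0,0,0],
)

```text
time_s: 25.7
tool_pos: [0.5655, 0.0249, 0.1562]
tcp_rot: [0.046, 0.999, 0.001, -0.002]
wrist_force: [-4.2, 1.6, 4.6]
finger_gap: 0.0233
grip_force: 30.0
```

Call:
send_rows(
  series=[-0.7,0.0008,-0.0008,0,0,0,0,-0.7,0.0017,-0.0016,0,0,0,0,-0.7,0.0025,-0.0024,0,0,0,0,-0.7,0.0033,-0.0032,-0.0001,0,0,0,-0.7,0.0041,-0.0041,-0.0001,0,0,0,-0.7,0.0041,-0.0041,-0.0001,0,0,0],
)

```text
time_s: 26.2
tool_pos: [0.5697, 0.0211, 0.1561]
tcp_rot: [0.046, 0.999, 0.001, -0.002]
wrist_force: [-2.7, 2.0, 6.2]
finger_gap: 0.0232
grip_force: 30.0
```

Call:
send_rows(
  series=[-0.7,0.0008,-0.0009,0,0,0,0,-0.7,0.0015,-0.0017,0,0,0,0,-0.7,0.0022,-0.0026,0,0,0,0,-0.7,0.0029,-0.0036,-0.0001,0,0,0,-0.7,0.0036,-0.0045,-0.0001,0,0,0,-0.7,0.0036,-0.0045,-0.0001,0,0,0],
)

```text
time_s: 26.7
tool_pos: [0.5736, 0.0168, 0.1561]
tcp_rot: [0.046, 0.999, 0.002, -0.001]
wrist_force: [-2.1, 3.2, 5.7]
finger_gap: 0.0232
grip_force: 30.0
```

Call:
send_rows(
  series=[-0.7,0.0007,-0.0009,0,0,0,0,-0.7,0.0013,-0.0019,0,0,0,0,-0.7,0.0019,-0.0029,0,0,0,0,-0.7,0.0025,-0.0038,-0.0001,0,0,0,-0.7,0.0031,-0.0048,-0.0001,0,0,0,-0.7,0.0031,-0.0048,-0.0001,0,0,0],
)

```text
time_s: 27.2
tool_pos: [0.5774, 0.0114, 0.156]
tcp_rot: [0.046, 0.999, 0.001, -0.001]
wrist_force: [-1.2, 4.6, 4.6]
finger_gap: 0.0232
grip_force: 30.0
```

Call:
send_rows(
  series=[-0.7,0.0006,-0.001,0,0,0,0,-0.7,0.0011,-0.002,0,0,0,0,-0.7,0.0016,-0.003,0,0,0,0,-0.7,0.0021,-0.0041,-0.0001,0,0,0,-0.7,0.0026,-0.0051,-0.0001,0,0,0,-0.7,0.0026,-0.0051,-0.0001,0,0,0],
)

```text
time_s: 27.7
tool_pos: [0.5795, 0.0078, 0.156]
tcp_rot: [0.046, 0.999, 0.002, -0.001]
wrist_force: [-3.3, 9.4, 6.2]
finger_gap: 0.0233
grip_force: 30.0
```

Resistance rose to about 10 N with the travel falling short, so this is the bottom. I'll add a small step to make it firm.

Call:
send_rows(
  series=[-0.7,0.0004,-0.0008,0,0,0,0,-0.7,0.0007,-0.0015,0,0,0,0,-0.7,0.001,-0.002,0,0,0,0,-0.7,0.001,-0.002,0,0,0,0],
)

```text
time_s: 28.03
tool_pos: [0.5801, 0.0066, 0.1559]
tcp_rot: [0.046, 0.999, 0.003, -0.002]
wrist_force: [-4.0, 11.7, 7.2]
finger_gap: 0.0234
grip_force: 30.0
```

```bash
python3 -c "
from h import *
turn();tang()"
```

```text
turn 330.6903647485159 r 0.05498366815837677 F [-4.02566991 11.70657878  7.1758162 ] t 28.0333
tangential resist 12.29330891037465 radial 1.4575874368492407
```

Call:
send_rows(
  series=[-0.7,0.0003,-0.0006,0,0,0,0,-0.7,0.0005,-0.0011,0,0,0,0,-0.7,0.0005,-0.0011,0,0,0,0,-0.7,0.0005,-0.0011,0,0,0,0],
)

```text
time_s: 28.37
tool_pos: [0.5805, 0.0059, 0.1559]
tcp_rot: [0.046, 0.999, 0.003, -0.002]
wrist_force: [-4.4, 12.9, 7.6]
finger_gap: 0.0231
grip_force: 30.0
```

```bash
python3 -c "
from h import *
turn();tang()"
```

```text
turn 331.5270261573914 r 0.05500346394011569 F [-4.41819255 12.92949286  7.6135819 ] t 28.3667
tangential resist 13.58770143713352 radial 1.4375606662611522
```

Firm at 13.6 N. I ease off, release and lift clear.

Call:
send_rows(
  series=[-0.7,-0.0007,0.0013,0,0,0,0,-0.7,-0.0013,0.0026,0.001,0,0,0,-0.7,-0.0013,0.0026,0.001,0,0,0,0,-0.0013,0.0026,0.001,0,0,0,0,-0.0013,0.0026,0.001,0,0,0,0,-0.0013,0.0026,0.001,0,0,0,0,-0.0013,0.0026,0.001,0,0,0,0,-0.0013,0.0026,0.02,0,0,0,0,-0.0013,0.0026,0.05,0,0,0,0,-0.0013,0.0026,0.09,0,0,0,0,-0.0013,0.0026,0.13,0,0,0,0,-0.06,0.04,0.13,0,0,0,0,-0.09,0.08,0.13,0,0,0,0,-0.12,0.12,0.13,0,0,0,0,-0.13,0.16,0.13,0,0,0,0,-0.13,0.2,0.13,0,0,0,0,-0.13,0.22,0.13,0,0,0,0,-0.13,0.22,0.13,0,0,0,0,-0.13,0.22,0.13,0,0,0],
)

```text
time_s: 29.95
tool_pos: [0.4511, 0.2245, 0.2862]
tcp_rot: [0.044, 0.999, 0.0, 0.0]
wrist_force: [-0.2, 0.1, -0.3]
finger_gap: 0.0458
grip_force: 0.0
```

```bash
python3 - <<'E'
from h import *
a=snapshot("side");b=snapshot("top")
f=lambda i:cv2.convertScaleAbs(cv2.resize(i,None,fx=4,fy=4,interpolation=cv2.INTER_CUBIC),alpha=1.5)
cv2.imwrite("pics/end.png",cv2.hconcat([f(a[130:240,225:325]),f(b[140:250,240:340])]))
E
```

```text
(no output)
```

View pics/end.png

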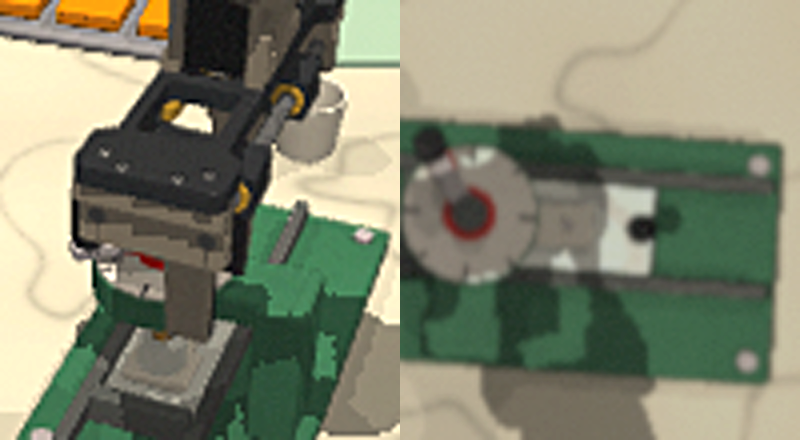

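The crank stands about 30° short of a full turn, at (430,140)–(468,212), with the red pointer right beside it. The slide ball is home at (642,228) and the gripper is clear.

```bash
python3 -c "
from bench import *
print(job_done())"
```

```text
the job is handed in; nothing more can be done
None
```

The job is handed in. I pushed the slide home, did both half-forward, quarter-back strokes, and brought the tap firmly against the bottom at about 13.6 N; the crank stays at about 331° and is released. I touched nothing else.

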